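Load the analyser with the bottles that hold enough sample

ROBOT

A 6-joint arm with a two-finger parallel gripper is mounted at the origin on the work surface. World frame = base frame: x ahead of the robot, y to its left, z up, the work surface at z = 0. Lengths are in m, angles in degrees, forces in N, time in s.
With the tool pointing down it reaches from about 0.35 to 0.875 m from the base axis. Payload 15.5 kg.
Tool frame: the origin (TCP) lies at the very end of the fingers, on their centre line; the grasp point (between the pads) lies 19 mm behind it (r.grip_depth is the distance from the TCP to the grasp point, in m); z points along the fingers, y is the line along which they close (so a half turn about z gives the same grasp; the last joint's range is limited). The gripper opens to 85 mm and grips with 20 to 120 N. Pads are 22 mm wide; open, the fingers measure 114 mm over their backs; the gripper's body (76 mm by 85 mm) begins 54 mm behind the grasp point. The pads swing forward as they close: fully open they stand 13 mm farther back than shut.
Start: joints at [-80.014, 28.281, 77.091, -0, 74.628, -5.472], TCP at [0.167, -0.602, 0.231] pointing down, gripper open.
Joint ranges: [-166.48, 166.48], [-47.26, 123.95], [12.59, 153.08], [-70.14, 250.14], [6.76, 159.57], [-176.63, 176.63]. Speed limits (degrees/s): [108.29, 108.29, 147.25, 172.46, 172.46, 172.46].

INTERFACE

Orientations are given as [roll, pitch, yaw] about the fixed x, y, z axes, in that order (R = Rz(yaw) Ry(pitch) Rx(roll)).
In Python, from bench import r, command_gripper, solver, readout, viewer, order, models gives the robot as it stands. The module is installed in compiled form; this text tells all that it offers. Calls block until the motion is done:
- r.move_pose(position, orientation): joint-space move of the TCP to a pose.
- r.move_straight(position, orientation=None, feed=0.15, max_force=None): straight line of the TCP; orientation=None keeps the orientation; feed is the mean speed in m/s. With max_force (N) it stops when the force on the tool has changed by that much, and returns True; else False.
- r.set_joints(angles): joint-space move.
- command_gripper(opening, newtons=None): opening from 0.0 (shut) to 1.0 (fully open); newtons is the grip in N (None keeps the last); returns when the fingers have stopped.
- r.wait(seconds).
- solver.ik(position, orientation): joint angles nearest the present ones, or None.
- readout.state(): the state.
- viewer.capture(name): name is "side" or "top" or "wrist"; returns a dict with "pixels" (384x512x3 uint8, red, green, blue), "z_map" (384x512 float32, m along the optical axis (not along the pixel's ray), 0 where there is no reading), "mtx" (3x3 intrinsics, pixels), "cam_to_world" (4x4, takes a point from camera to world coordinates). Camera axes: x right, y down, z forward; pixel columns grow to the right and rows downward; lengths in m; the calibration is good to about 2 mm. A picture is of the moment at which its call begins.
A pose or a line that the arm cannot do raises r.PlanningError and nothing moves.
- order.job_done(): hands the job in; it is judged then, once.
Trained networks look in a picture, given as the dict that the camera call returned (one of the last four; its "shot" number tells which), for a name from the list of things; names that differ only in an ending like _2 or _b are one class to them, and where a whole thing is asked for, a point or a joint stands for the part that bears it (a point fixed in the world has none). Each returns a list of dicts, best first, with "score" (0 to 1); they miss things now and then, are a little off and sometimes report something else, mostly with a low value. They report only what shows in the picture. A call takes as long as a camera call. They do not tell look-alikes from the thing itself.
- models.spot_in(picture, label): "location" ([row, column] in pixels, amid what is visible of it).
- models.trace(picture, label): "mask" (384x512 bool, what is visible of it) and "location" ([row, column] in pixels, amid what is visible of it).
The state is a dict: "clock": time; "joints": joint angles; "joint_velocities": joint speeds; "tau": joint torques, N m; "tcp_pos": TCP position; "orientation": TCP orientation; "wrist_force": force on the tool from outside, world axes, zero at the start; "torque": the same for the moment, N m; "width": opening from 0.0 (shut) to 1.0 (fully open); "grasp_force": force on a finger pad.
Only numpy, scipy, OpenCV 4.12 (cv2) and the standard library are available. Lean on these libraries where they do the work, as an engineer would, in place of code of your own. Each camera call takes 0.05 s, during which the arm holds its last target. There are 200 camera calls.

TASK

Get the bench analyser ready and start its run: pull its sample drawer fully open, move the used sipper tubes from their stand into the soaking jar (sleeve up), and feel the weight of each white sample bottle, since they all look alike: one that weighs 145 g or more goes upright into the drawer, one of 95 g or less goes upright into the returns tray, and anything between may go in either. When every bottle and sipper is in its place, push the drawer fully shut and then, and only then, press the start button. Leave the other things on the bench standing where they are.

Things in the scene. Friction and masses are not known exactly. Their poses are not given: they have to be found in the camera images.
- bottle1: sealed sample bottle, opaque white plastic, upright on the bench: body 62 mm diameter up to 46 mm, white screw cap 46 mm diameter from 50 to 72 mm (its top). Origin: centre of the underside, z up the bottle. All look alike; each weighs something from 40 to 200 g, different at every start. May be absent (None)
- bottle2: sealed sample bottle, opaque white plastic, upright on the bench: body 62 mm diameter up to 46 mm, white screw cap 46 mm diameter from 50 to 72 mm (its top). Origin: centre of the underside, z up the bottle. All look alike; each weighs something from 40 to 200 g, different at every start. May be absent (None)
- bottle3: sealed sample bottle, opaque white plastic, upright on the bench: body 62 mm diameter up to 46 mm, white screw cap 46 mm diameter from 50 to 72 mm (its top). Origin: centre of the underside, z up the bottle. All look alike; each weighs something from 40 to 200 g, different at every start. May be absent (None)
- bottle4: sealed sample bottle, opaque white plastic, upright on the bench: body 62 mm diameter up to 46 mm, white screw cap 46 mm diameter from 50 to 72 mm (its top). Origin: centre of the underside, z up the bottle. All look alike; each weighs something from 40 to 200 g, different at every start. May be absent (None)
- sipper1: used sipper tube: steel shaft 8 mm diameter, 168 mm long overall, with a grey grip sleeve 14 mm diameter from 115 to 160 mm and a thin stub above it; 40 g. Origin: the centre of its lower tip, z along it towards the sleeve. At the start it stands loosely, leaning up to 7 degrees, in one of the stand's three tubes. May be absent (None)
- sipper2: used sipper tube: steel shaft 8 mm diameter, 168 mm long overall, with a grey grip sleeve 14 mm diameter from 115 to 160 mm and a thin stub above it; 40 g. Origin: the centre of its lower tip, z along it towards the sleeve. At the start it stands loosely, leaning up to 7 degrees, in one of the stand's three tubes. May be absent (None)
- sipper3: used sipper tube: steel shaft 8 mm diameter, 168 mm long overall, with a grey grip sleeve 14 mm diameter from 115 to 160 mm and a thin stub above it; 40 g. Origin: the centre of its lower tip, z along it towards the sleeve. At the start it stands loosely, leaning up to 7 degrees, in one of the stand's three tubes. May be absent (None)
- drawer (a joint): how far the analyser's sample drawer is out, in m: 0 fully shut, 0.14 fully open (its stop). It slides towards the analyser's front (-x of analyser) against about 2.5 N of friction and stays where it is left; shut or up to 30 mm out at the start
- drawer_handle (a point): centre of the drawer's metal pull bar: 12 x 12 mm in section and 130 mm long (along the y of analyser), 80 mm above the bench, with 30 mm free between it and the steel drawer front behind it; can be pinched from above across the bar (along the analyser's x). The deck (112 mm high) begins 46 mm behind the bar when the drawer is shut
- drawer_in (a point): centre of the drawer's flat floor, 12 mm above the bench; axes as analyser. Floor 140 mm (x) by 290 mm (y): room for four bottles in a row along y, 70 mm apart. Steel front 98 mm above the bench, 70 to 80 mm to -x of this point; side and back rims 36 mm above the bench. With the drawer fully open this point is 70 mm in front of the deck's front face
- analyser: steel bench analyser, fixed; origin at the foot of the middle of its front face, x pointing into the machine, y along its front (the front looks to -x), z up. 340 mm wide; low deck 112 mm high and 175 mm deep, then a cabinet 195 mm high with a closed notebook computer on it. The drawer runs in under the deck; the opening lets standing bottles through (100 mm above the bench)
- start (a joint): travel of the start button in m: 0 up, 0.006 fully down; springs back; 5 N presses it right down
- start_top (a point): centre of the top of the start button: round metal button, 26 mm diameter, in a black collar, on the deck near its left end (+y of analyser), 134 mm above the bench; pressed straight down. It counts as pressed beyond 4 mm
- returns_tray: fixed grey plastic tray, origin centre of the underside, 180 (x) by 220 (y) mm outside, walls 4 mm thick, 32 mm high, floor 4 mm thick
- jar: fixed round glass soaking jar, upright: outside 68 mm, inside 60 mm diameter, 105 mm high, inner floor 6 mm above the bench; foot 82 mm. Origin centre of the underside
- stand: fixed sipper stand: base 60 (x) by 140 (y) by 10 mm with three upright steel tubes at y = -40, 0 and 40 mm, inside 16 mm, outside 24 mm diameter, rims 80 mm above the bench, in which the sippers stand (tips 10 mm above the bench). Origin centre of the underside
- cylinder: bystander: clear measuring cylinder on a blue foot, 60 mm foot, 140 mm high; origin centre of the underside
- amber: bystander: amber reagent bottle, 42 mm diameter, 75 mm high; origin centre of the underside
- petri: bystander: stack of clear dishes, 90 mm diameter, 59 mm high; origin centre of the underside
- redcap: bystander: small jar with a red cap, 40 mm diameter, 62 mm high; origin centre of the underside
- bluecap: bystander: glass jar with a blue cap, 56 mm diameter, 100 mm high; origin centre of the underside
Mind the look-alikes: they are no part of the job. Leave any green or yellow look-alike of the bottle1 alone.

How it is judged:
By the outcome, as a careful person would: the job done as asked, in the order asked, and still so for the second after the job is handed in, with the robot touching nothing.
Of bottle1, bottle2, bottle3, bottle4 only 3 to 4 are there at a start; the rules pass over those that are not, and their reading is None.
Of sipper1, sipper2, sipper3 only 1 to 3 are there at a start; the rules pass over those that are not, and their reading is None.
At some moment in a run one of bottle1, bottle2, bottle3, bottle4 may be knocked a few centimetres aside while the robot is not near it.
It also fails if it takes over 210 s, if anything falls off the work surface, if the arm or the gripper's body presses on something with over 40 N, if the wrist force passes 120 N, or if a joint passes its speed limit or range.

## Working session

There is one attempt and no reset: what is moved stays moved. The work goes in short steps, each a Python script; the robot and the scene stay as the last script left them, time stands still between calls to the robot, and variables do not carry over. Pictures are saved under pics/ and viewed, at most 14 in all, crops included, and the job is handed in when it is done.

```bash
mkdir -p pics; ls
cat > h.py <<'E'
import numpy as np, cv2
from bench import r, command_gripper, solver, readout, viewer, order, models
def cap(n,save=None):
    p=viewer.capture(n)
    if save: cv2.imwrite('pics/'+save+'.png',cv2.cvtColor(p['pixels'],cv2.COLOR_RGB2BGR))
    return p
def cloud(p):
    z=p['z_map'].astype(float);K=p['mtx'];v,u=np.mgrid[:384,:512]
    c=np.stack([(u-K[0,2])/K[0,0]*z,(v-K[1,2])/K[1,1]*z,z,np.ones_like(z)],-1)
    w=(c@np.array(p['cam_to_world']).T)[...,:3]; w[z<=0]=np.nan
    return w
E
python3 - <<'E'
from h import *
print(readout.state())
for n in ['side','top','wrist']:
    p=cap(n,n+'0'); print(n,np.round(p['cam_to_world'],3).tolist())
    W=cloud(p)
    for l in ['bottle1','sipper1','drawer_handle','analyser','start_top','returns_tray','jar','stand','cylinder','amber','petri','redcap','bluecap']:
        for d in models.trace(p,l):
            m=d['mask']&~np.isnan(W[...,0])
            if d['score']>.3 and m.sum()>5:
                q=W[m]; print(l,round(d['score'],2),np.round(d['location']),np.round(np.median(q,0),3),np.round(np.percentile(q,2,axis=0),3),np.round(np.percentile(q,98,axis=0),3))
E
```

```text
pics
{'clock': 0.0, 'joints': array([-8.00128011e+01,  2.83169106e+01,  7.71269042e+01, -1.28250711e-04,
        7.46257703e+01, -5.47262557e+00]), 'joint_velocities': array([ 0.01973436,  0.08363838,  0.03079393,  0.08684421, -0.02435999,
       -0.06380157]), 'tau': array([-2.53455000e-03, -8.82176185e+01, -3.83892238e+01, -2.35674888e-04,
        9.68955777e-03, -6.19444131e-05]), 'tcp_pos': array([ 0.16653512, -0.60204909,  0.23067959]), 'orientation': array([-1.79930720e+02, -6.51328776e-03,  1.54598546e+01]), 'wrist_force': array([ 0.19317422, -0.57876557,  0.80791839]), 'torque': array([ 0.03155245,  0.00014677, -0.00060169]), 'grasp_force': 0.0, 'width': 1.0017292239519944}
side [[-0.841, -0.287, 0.458, 0.112], [-0.541, 0.455, -0.707, 0.708], [-0.005, -0.843, -0.538, 0.608], [0.0, 0.0, 0.0, 1.0]]
bottle1 0.98 [211. 305.] [ 0.437 -0.029  0.045] [ 0.414 -0.164  0.   ] [ 0.476 -0.016  0.073]
bottle1 0.88 [227. 128.] [0.76  0.247 0.046] [0.746 0.213 0.005] [0.793 0.266 0.073]
bottle1 0.84 [236. 228.] [0.541 0.146 0.046] [0.523 0.113 0.004] [0.574 0.161 0.073]
bottle1 0.6 [239. 33
[... 2854 characters left out ...]
7.] [0.695 0.045 0.045] [0.655 0.008 0.002] [0.72  0.081 0.108]
stand 0.89 [156. 189.] [0.652 0.236 0.012] [0.621 0.174 0.006] [0.695 0.301 0.082]
cylinder 0.57 [133. 222.] [0.712 0.141 0.036] [0.695 0.118 0.002] [0.756 0.169 0.142]
amber 0.59 [262. 191.] [0.358 0.217 0.052] [0.339 0.202 0.018] [0.377 0.241 0.078]
petri 0.88 [157. 288.] [ 0.647 -0.045  0.06 ] [ 0.611 -0.085  0.011] [ 0.692 -0.006  0.064]
redcap 0.49 [164. 147.] [0.629 0.364 0.06 ] [0.613 0.35  0.001] [0.655 0.386 0.067]
bluecap 0.58 [263. 221.] [0.351 0.124 0.101] [0.328 0.102 0.068] [0.374 0.15  0.104]
wrist [[0.266, -0.922, -0.281, 0.238], [-0.964, -0.255, -0.078, -0.583], [0.0, 0.291, -0.957, 0.374], [0.0, 0.0, 0.0, 1.0]]
```

```bash
cd pics; python3 -c "
import cv2
for n in ['top0','side0']:
    cv2.imwrite(n+'b.png',cv2.resize(cv2.imread(n+'.png'),(800,600)))"
```

```text
(no output)
```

View pics/top0b.png

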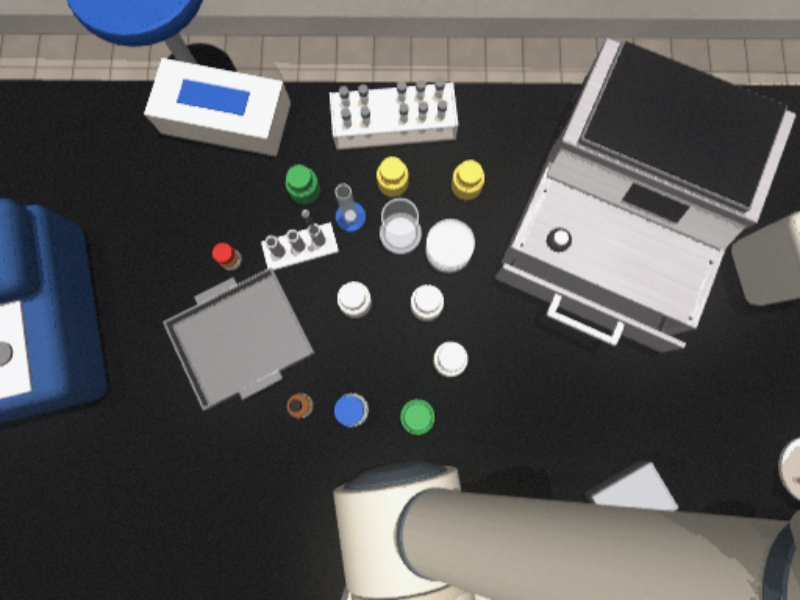

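View pics/side0b.png

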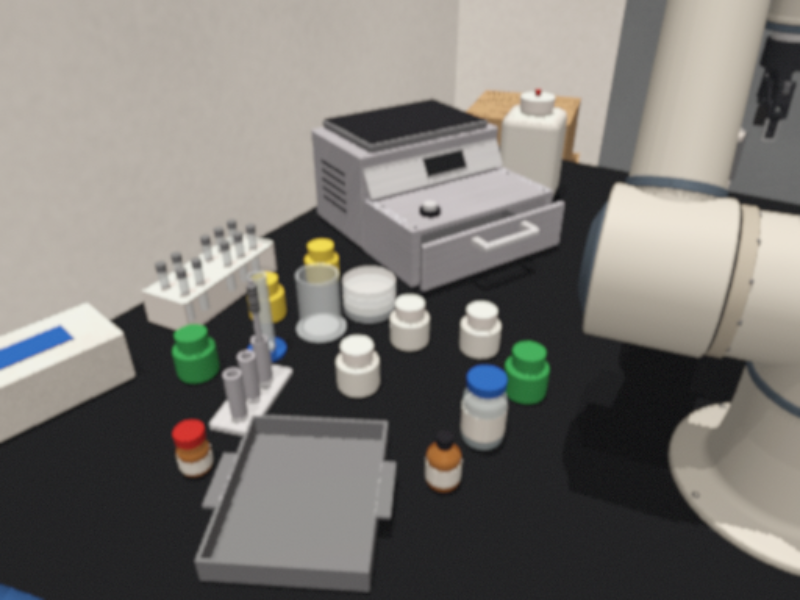

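Run:
```python
from h import *
from scipy.optimize import least_squares
P={n:cap(n) for n in ['top','side']}; C={n:cloud(P[n]) for n in P}
def circ(q):
    s=least_squares(lambda a:np.hypot(q[:,0]-a[0],q[:,1]-a[1])-a[2],[*q[:,:2].mean(0),.03],loss='soft_l1',f_scale=.002).x; return np.round(s,4)
for n in C:
    W=C[n]; F=W.reshape(-1,3); F=F[~np.isnan(F[:,0])]; c=P[n]['pixels'].reshape(-1,3)[~np.isnan(W.reshape(-1,3)[:,0])]
    sel=lambda x0,x1,y0,y1,z0,z1:F[(F[:,0]>x0)&(F[:,0]<x1)&(F[:,1]>y0)&(F[:,1]<y1)&(F[:,2]>z0)&(F[:,2]<z1)]
    rect=lambda q:[np.round(v,4) for v in cv2.minAreaRect((q[:,:2]*1000).astype(np.float32))]
    print(n,'floor z',np.median(sel(.3,.45,-.3,-.1,-.02,.02)[:,2]))
    q=sel(.45,.9,-.6,-.12,.107,.121); print('deck',rect(q),len(q),np.median(q[:,2]))
    q=sel(.4,.75,-.6,-.12,.09,.104); print('front/hand',rect(q),len(q))
    q=sel(.4,.75,-.6,-.1,.07,.104); print('70-104',rect(q),len(q))
    q=sel(.55,.8,-.4,-.1,.123,.145); print('button',len(q),q.mean(0) if len(q) else 0,q.max(0) if len(q) else 0)
    for i,(x,y) in enumerate([(.545,.124),(.54,-.005),(.44,-.045)]):
        q=sel(x-.035,x+.035,y-.035,y+.035,.066,.085); print('bottle',i+1,np.round((q.min(0)+q.max(0))/2,4),np.round(np.median(q,0),4))
    q=sel(.64,.75,.0,.09,.099,.112); print('jar',circ(q),len(q))
    q=sel(.35,.61,.21,.48,.024,.04); print('tray',rect(q),len(q))
    q=sel(.6,.71,.16,.32,.004,.016); print('stand base',rect(q),len(q))
    q=sel(.6,.71,.16,.32,.072,.086); print('tube rims',rect(q),len(q))
    for z in (.1,.12,.14,.155,.17):
        q=sel(.64,.70,.16,.24,z-.008,z+.008); print('sip',z,np.round(np.median(q,0),4) if len(q) else 0,len(q))
    q=sel(.6,.72,.2,.33,.09,.2); print('other sip',len(q))
np.savez('c.npz',top=C['top'],side=C['side'],pt=P['top']['pixels'],ps=P['side']['pixels'])
```

```text
top floor z 0.0011006423673054488
deck [array([ 653.9272, -394.7913]), array([429.4513, 246.9642]), np.float64(65.6195)] 6714 0.11325874479321085
front/hand [array([ 587.7863, -367.6836]), array([459.2906, 246.6954]), np.float64(79.4634)] 705
70-104 [array([ 585.8817, -367.689 ]), array([461.2708, 252.048 ]), np.float64(79.7019)] 1458
button 746 [ 0.70923766 -0.28783581  0.13309618] [ 0.79532552 -0.2122011   0.14496252]
bottle 1 [0.5516 0.1292 0.0738] [0.5522 0.1289 0.0733]
bottle 2 [ 0.5469 -0.0059  0.0721] [ 0.5466 -0.0059  0.0733]
bottle 3 [ 0.4432 -0.0481  0.0733] [ 0.4429 -0.048   0.0731]
jar [0.6881 0.045  0.0318] 133
tray [array([461.5721, 329.8099]), array([258.5225, 220.6334]), np.float64(28.3592)] 876
stand base [array([654.531 , 239.5872]), array([107.4626, 159.9808]), np.float64(0.637)] 700
tube rims [array([658.2983, 238.2895]), array([ 22.4883, 102.2358]), np.float64(15.9084)] 127
sip 0.1 [0.6677 0.1982 0.103 ] 5
sip 0.12 [0.6675 0.1984 0.1146] 4
sip 0.14 [0.6657 0.1962 0.1409] 14
sip 0.155 [0.6654 0.1971 0.1574] 10
sip 0.17 [0.6675 0.1985 0.1705] 23
other sip 20
side f
[... 392 characters left out ...]
-0.2084895   0.14494951]
bottle 1 [0.5528 0.1309 0.0702] [0.551  0.1332 0.0716]
bottle 2 [ 0.5473 -0.0038  0.0705] [ 0.547  -0.0008  0.0716]
bottle 3 [ 0.4436 -0.0457  0.0702] [ 0.4426 -0.0435  0.0715]
jar [0.6889 0.0468 0.0318] 162
tray [array([456.8295, 327.1657]), array([269.3892, 223.616 ]), np.float64(28.3289)] 2195
stand base [array([652.5715, 238.6068]), array([ 75.2719, 145.6143]), np.float64(16.4103)] 741
tube rims [array([658.6113, 240.33  ]), array([ 23.8524, 101.7968]), np.float64(17.5055)] 251
sip 0.1 [0.6694 0.2033 0.1017] 21
sip 0.12 [0.669  0.2037 0.1196] 23
sip 0.14 [0.6668 0.2054 0.1403] 43
sip 0.155 [0.6664 0.2055 0.1559] 44
sip 0.17 [0.6695 0.2027 0.1689] 41
other sip 161
```

```bash
cat > fit.py <<'E'
from h import *
def edges(F,yaw,o):
    c,s=np.cos(np.radians(yaw)),np.sin(np.radians(yaw)); d=F[:,:2]-o
    return np.c_[d@[c,s],d@[-s,c],F[:,2]]
E
python3 - <<'E'
from fit import *
z=np.load('c.npz'); 
r.move_pose([.47,-.25,.32],[180,0,67]); 
p=cap('wrist','w1'); W=cloud(p); 
F=W.reshape(-1,3);F=F[~np.isnan(F[:,0])]
np.savez('w1.npz',w=W)
o=np.array([.60,-.32])
for nm,W in [('top',z['top']),('wrist',W),('side',z['side'])]:
    # yaw: front-plate top ridge, 92-100mm, PCA w/ RANSAC line
    F=W.reshape(-1,3);F=F[~np.isnan(F[:,0])]
    L=edges(F,-23,o); L=L[(abs(L[:,1])<.22)&(L[:,0]>-.15)&(L[:,0]<.3)]
    H=L[(L[:,2]>.094)&(L[:,2]<.102)&(abs(L[:,1])<.15)&(L[:,0]<.02)]
    vx,vy,x0,y0=cv2.fitLine(H[:,:2].astype(np.float32),cv2.DIST_HUBER,0,.001,.001).ravel()
    print(nm,'front ridge n',len(H),'x',round(x0-y0*vx/vy,4),'dyaw',np.degrees(-vx/vy),'y',np.percentile(H[:,1],[1,99]))
    B=L[(L[:,2]>.075)&(L[:,2]<.09)&(L[:,0]<x0-.03)]
    if len(B): print('  bar',len(B),np.percentile(B,[2,50,98],axis=0).round(4).tolist())
    D=L[(L[:,2]>.109)&(L[:,2]<.116)&(L[:,0]<.17)]
    print('  deck',len(D),np.percentile(D,[1,99],axis=0).round(4).tolist())
    U=L[(L[:,2]>.128)&(L[:,2]<.14)&(L[:,0]<.12)&(L[:,1]>.05)]
    if len(U): print('  btn',len(U),np.percentile(U,[5,50,95],axis=0).round(4).tolist())
E
```

```text
top front ridge n 431 x -0.0737 dyaw -1.2410799 y [-0.14773977  0.14652231]
  bar 242 [[-0.1209, -0.0605, 0.0781], [-0.1142, 0.0007, 0.0863], [-0.1034, 0.0653, 0.0894]]
  deck 6184 [[-0.0422, -0.1687, 0.1095], [0.1089, 0.165, 0.1158]]
  btn 255 [[-0.0034, 0.0569, 0.1288], [0.1117, 0.1006, 0.1342], [0.1171, 0.1516, 0.139]]
wrist front ridge n 1769 x -0.0737 dyaw -1.4724252 y [-0.14523711  0.14817456]
  bar 908 [[-0.121, -0.0619, 0.0805], [-0.114, 0.0049, 0.0862], [-0.1042, 0.0638, 0.0879]]
  deck 28217 [[-0.042, -0.1594, 0.1107], [0.1104, 0.165, 0.1144]]
  btn 1964 [[-0.0027, 0.058, 0.1288], [0.1125, 0.1009, 0.1341], [0.1168, 0.1511, 0.1391]]
side front ridge n 251 x -0.0745 dyaw -1.3853204 y [-0.14768952  0.14811282]
  bar 188 [[-0.1206, -0.059, 0.0758], [-0.1167, 0.0068, 0.0839], [-0.1058, 0.0676, 0.0874]]
  deck 2356 [[-0.0421, -0.1669, 0.1095], [0.1278, 0.1685, 0.1144]]
  btn 179 [[-0.0028, 0.0567, 0.1287], [0.1137, 0.1034, 0.1335], [0.1186, 0.1567, 0.1391]]
```

View pics/w1.png

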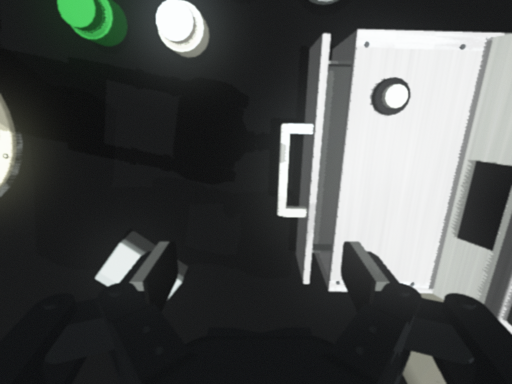

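```bash
cat >> fit.py <<'E'
YAW=-24.4; O=np.array([.60,-.32]); c_,s_=np.cos(np.radians(YAW)),np.sin(np.radians(YAW))
def toW(x,y): return O+np.array([c_*x-s_*y,s_*x+c_*y])
E
python3 - <<'E'
from fit import *
W=np.load('w1.npz')['w']; F=W.reshape(-1,3);F=F[~np.isnan(F[:,0])]; L=edges(F,YAW,O)
B=L[(L[:,2]>.082)&(L[:,2]<.09)&(L[:,0]<-.095)&(L[:,0]>-.14)&(abs(L[:,1])<.1)]
print('bar',np.percentile(B,[2,50,98],axis=0).round(4).tolist())
D=L[(L[:,2]>.109)&(L[:,2]<.116)&(abs(L[:,1])<.1)&(L[:,0]<.05)]; print('deckface',np.percentile(D[:,0],[.2,1,3]))
D=L[(L[:,2]>.109)&(L[:,2]<.116)&(abs(L[:,0])<.09)&(abs(L[:,1])<.2)]; print('decky',np.percentile(D[:,1],[.5,99.5]))
U=L[(L[:,2]>.126)&(L[:,2]<.14)&(L[:,0]<.09)&(L[:,1]>.05)&(L[:,1]<.17)]; print('btn',len(U),np.percentile(U,[2,50,98],axis=0).round(4).tolist(), 'W',toW(*np.median(U[:,:2],0)))
bx=(np.percentile(B[:,0],2)+np.percentile(B[:,0],98))/2; by=(np.percentile(B[:,1],2)+np.percentile(B[:,1],98))/2
h=toW(bx,by); print('handle',h)
ori=[180,0,90+YAW]
command_gripper(.36,60)
r.move_pose([*h,.2],ori)
print(r.move_straight([*h,.058],feed=.12,max_force=8), readout.state()['tcp_pos'])
command_gripper(0,60); s=readout.state(); print(s['width'],s['grasp_force'],s['wrist_force'])
t=h-np.array([c_,s_])*.15
print(r.move_straight([*t,.058],feed=.06,max_force=14)); s=readout.state(); print(s['tcp_pos'],s['wrist_force'],s['clock'], 'travel',np.hypot(*(s['tcp_pos'][:2]-h)))
E
```

```text
bar [[-0.12, -0.065, 0.0833], [-0.113, 0.0039, 0.0862], [-0.0964, 0.0614, 0.0879]]
deckface [-0.04244777 -0.04202503 -0.04062839]
decky [-0.16236116  0.16699995]
btn 503 [[-0.0097, 0.0861, 0.1263], [0.0008, 0.0979, 0.1343], [0.0135, 0.1104, 0.1359]] W [ 0.64122443 -0.23116814]
handle [ 0.50071715 -0.27691881]
True [ 0.50080582 -0.27686917  0.05856065]
0.12949835364456566 58.833210468292236 [-2.19670095  2.12541318  9.6514977 ]
True
[ 0.39179395 -0.22737471  0.05814036] [1.7322395  1.63599373 4.16830311] 8.3417 travel 0.11966153009477996
```

Run:
```python
from fit import *
s=readout.state();p=s['tcp_pos']
t=p[:2]-np.array([c_,s_])*.012
print(r.move_straight([*t,p[2]],feed=.03,max_force=20)); s=readout.state(); print(s['tcp_pos'],s['wrist_force'])
r.move_straight(list(p),feed=.03)
command_gripper(.36); print(readout.state()['tcp_pos'])
r.move_straight([p[0],p[1],.30],feed=.2)
command_gripper(1)
r.move_pose([.47,-.18,.36],[180,0,90+YAW])
P=cap('wrist','w2'); W=cloud(P); F=W.reshape(-1,3);F=F[~np.isnan(F[:,0])]; L=edges(F,YAW,O)
B=L[(L[:,2]>.082)&(L[:,2]<.09)&(L[:,0]<-.215)&(L[:,0]>-.26)&(abs(L[:,1])<.1)]
print('bar',np.percentile(B,[2,50,98],axis=0).round(4).tolist())
G=L[(L[:,2]>.005)&(L[:,2]<.018)&(L[:,0]>-.19)&(L[:,0]<-.04)&(abs(L[:,1])<.15)]
print('floor',len(G),np.percentile(G,[1,50,99],axis=0).round(4).tolist())
H=L[(L[:,2]>.094)&(L[:,2]<.102)&(L[:,0]<-.15)&(abs(L[:,1])<.2)]
print('front',np.percentile(H,[2,50,98],axis=0).round(4).tolist())
```

```text
True
[ 0.39182429 -0.22736775  0.05812526] [2.83796798 1.53253853 2.32148145]
[ 0.39153736 -0.22725372  0.05808522]
bar [[-0.234, -0.0637, 0.0832], [-0.2272, 0.004, 0.0863], [-0.2166, 0.0612, 0.0881]]
floor 11891 [[-0.1809, -0.1465, 0.0106], [-0.1115, 0.0142, 0.0126], [-0.0427, 0.1398, 0.0156]]
front [[-0.1921, -0.1597, 0.0964], [-0.1873, 0.0317, 0.0984], [-0.1828, 0.1614, 0.1]]
```

View pics/w2.png

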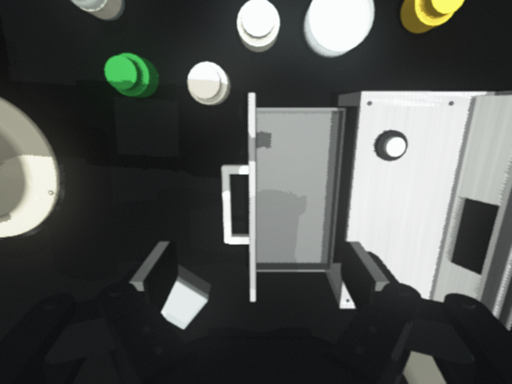

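Run:
```python
from fit import *
ori=[180,0,-55]
try: r.move_pose([.62,.2,.36],ori)
except r.PlanningError: ori=[180,0,125]; r.move_pose([.62,.2,.36],ori)
command_gripper(.6,40)
def look(s=None):
    W=cloud(cap('wrist',s)); F=W.reshape(-1,3);F=F[~np.isnan(F[:,0])]
    for z in (.1,.125,.14,.155,.172):
        q=F[(abs(F[:,0]-.668)<.045)&(abs(F[:,1]-.2)<.035)&(abs(F[:,2]-z)<.007)]; print(z,len(q),np.percentile(q,[2,50,98],axis=0).round(4).tolist() if len(q) else 0)
print(ori); look('w3')
r.move_pose([.72,.23,.36],ori); look('w4')
print(readout.state()['clock'])
```

```text
[180, 0, -55]
0.1 6 [[0.6684, 0.1966, 0.0934], [0.6706, 0.1969, 0.1011], [0.673, 0.1981, 0.1058]]
0.125 1 [[0.6707, 0.1938, 0.127], [0.6707, 0.1938, 0.127], [0.6707, 0.1938, 0.127]]
0.14 23 [[0.6643, 0.1932, 0.1337], [0.6707, 0.1948, 0.1418], [0.6779, 0.1999, 0.1463]]
0.155 16 [[0.6649, 0.1932, 0.1501], [0.6704, 0.194, 0.1586], [0.676, 0.1969, 0.1601]]
0.172 118 [[0.6647, 0.1935, 0.1657], [0.671, 0.1991, 0.1704], [0.6776, 0.2066, 0.1787]]
0.1 11 [[0.6712, 0.1967, 0.0953], [0.6746, 0.199, 0.1008], [0.6756, 0.2033, 0.106]]
0.125 2 [[0.6771, 0.1968, 0.1294], [0.6777, 0.1981, 0.1296], [0.6784, 0.1994, 0.1299]]
0.14 38 [[0.6699, 0.1935, 0.1332], [0.6767, 0.198, 0.1411], [0.6788, 0.2065, 0.1464]]
0.155 28 [[0.6722, 0.1934, 0.15], [0.6773, 0.1984, 0.1574], [0.6788, 0.205, 0.1614]]
0.172 110 [[0.6658, 0.194, 0.1661], [0.6732, 0.1997, 0.1702], [0.6783, 0.2071, 0.1782]]
15.15
```

View pics/w3.png

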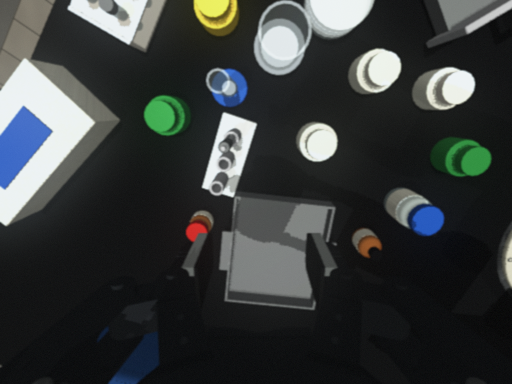

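```bash
cat >> fit.py <<'E'
def weigh(n=40):
    r.wait(.4); a=[]; 
    for _ in range(n): r.wait(.01); s=readout.state(); a.append([*s['wrist_force'],*s['tau'][1:3]])
    a=np.array(a); return a.mean(0),a.std(0)
E
python3 - <<'E'
from fit import *
ori=[180,0,-55]; sx=[.6715,.200]
r.move_pose([*sx,.29],ori); a,sd=weigh(); print(a.round(3),sd.round(3))
print(r.move_straight([*sx,.131],feed=.15,max_force=6))
command_gripper(0,30); s=readout.state(); print('w',s['width'],s['grasp_force'],s['tcp_pos'])
r.move_straight([*sx,.29],feed=.15); b,sd=weigh(); print(b.round(3),(b-a).round(3))
p=cap('side','s1')
s=readout.state(); print(s['width'],s['clock'])
E
python3 -c "
import cv2;cv2.imwrite('pics/s1b.png',cv2.resize(cv2.imread('pics/s1.png')[20:260,60:320],None,fx=2.2,fy=2.2))"
```

```text
[ 5.5000e-02  1.0000e-03 -4.0000e-03 -9.9253e+01 -4.2962e+01] [0.417 0.472 0.471 0.119 0.053]
False
w 0.15273773906376303 29.2627090215683 [0.67174255 0.20002063 0.13153415]
[-7.0000e-03 -2.6000e-02 -2.1500e-01 -9.9292e+01 -4.2983e+01] [-0.062 -0.027 -0.211 -0.039 -0.021]
0.15692266359540594 19.95
```

View pics/s1b.png

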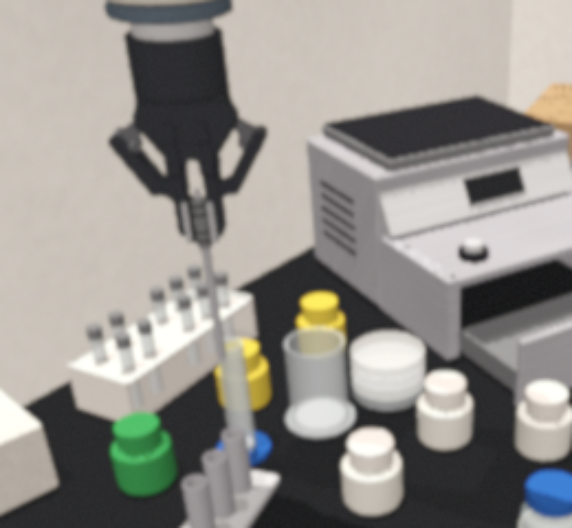

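Run:
```python
from fit import *
for n in ['side','top']:
    W=cloud(cap(n)); F=W.reshape(-1,3);F=F[~np.isnan(F[:,0])]
    for z in (.16,.18,.2,.22,.24,.26):
        q=F[(abs(F[:,0]-.668)<.05)&(abs(F[:,1]-.2)<.05)&(abs(F[:,2]-z)<.01)]; print(n,z,len(q),np.median(q,0).round(4) if len(q) else 0)
```

```text
side 0.16 2 [0.6696 0.2032 0.1699]
side 0.18 32 [0.6688 0.2033 0.1791]
side 0.2 35 [0.6689 0.2034 0.1983]
side 0.22 36 [0.6691 0.2037 0.2195]
side 0.24 37 [0.6692 0.2033 0.2398]
side 0.26 39 [0.6689 0.2035 0.2596]
top 0.16 0 0
top 0.18 0 0
top 0.2 0 0
top 0.22 0 0
top 0.24 0 0
top 0.26 0 0
```

```bash
python3 - <<'E'
from fit import *
ori=[180,0,-55]; j=[.6885,.046]
r.move_straight([*j,.29],feed=.2)
print(r.move_straight([*j,.130],feed=.12,max_force=6),readout.state()['tcp_pos'],readout.state()['wrist_force'])
command_gripper(.5)
r.move_straight([*j,.29],feed=.2)
p=cap('side','s2'); 
for d in models.trace(p,'sipper1'):
    W=cloud(p); q=W[d['mask']&~np.isnan(W[...,0])]; print(d['score'],np.percentile(q,[2,50,98],axis=0).round(3).tolist())
print(readout.state()['clock'])
E
python3 -c "
import cv2;cv2.imwrite('pics/s2b.png',cv2.resize(cv2.imread('pics/s2.png')[100:280,90:400],None,fx=2.2,fy=2.2))"
```

```text
False [0.68892912 0.04599082 0.13077849] [ 0.01702989  0.28473462 -0.94492148]
0.46 [[0.682, 0.047, 0.101], [0.685, 0.052, 0.141], [0.691, 0.055, 0.166]]
23.9
```

View pics/s2b.png

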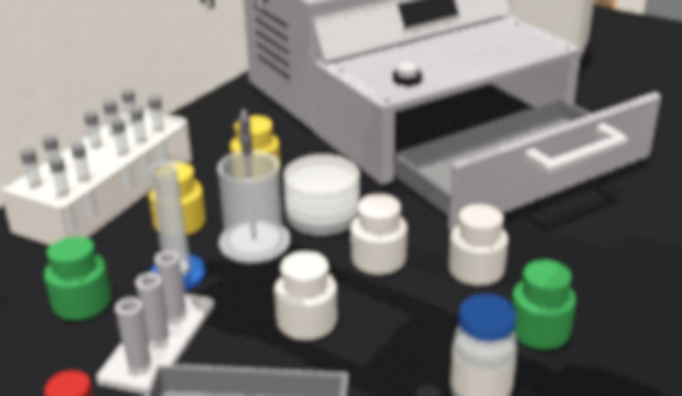

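```bash
cat >> fit.py <<'E'
ORI=[180,0,90+YAW]
def whites():
    out=[]
    p=cap('top'); W=cloud(p); rgb=p['pixels'].astype(int)
    for d in models.trace(p,'bottle1'):
        m=d['mask']&~np.isnan(W[...,0])&(W[...,2]>.066)&(W[...,2]<.1)
        if d['score']<.3 or m.sum()<20: continue
        sat=np.median(rgb[m].max(1)-rgb[m].min(1)); q=W[m]
        if sat<40: out.append(((np.percentile(q,1,axis=0)+np.percentile(q,99,axis=0))/2).round(4))
    return out
def pick(x,y):
    command_gripper(.8,30)
    r.move_pose([x,y,.2],ORI); a,_=weigh(200)
    print('touch',r.move_straight([x,y,.049],feed=.13,max_force=6))
    command_gripper(0,30); s=readout.state(); print('w',s['width']*85,s['grasp_force'],s['tcp_pos'])
    r.move_straight([x,y,.2],feed=.13); b,_=weigh(200); d=(a-b); print('mass g',d[2]/9.81e-3,'tau',d[3:].round(3),'clock',readout.state()['clock'])
    return d
E
python3 - <<'E'
from fit import *
r.move_pose([.44,-.047,.28],ORI)
p=cap('top'); W=cloud(p)
q=W[200:300,100:260]; 
d=models.trace(p,'returns_tray')[0]; m=d['mask']&~np.isnan(W[...,0]); q=W[m]; f=q[(q[:,2]>.001)&(q[:,2]<.01)]
print('tray floor',cv2.minAreaRect((f[:,:2]*1000).astype(np.float32))); f=q[(q[:,2]>.026)&(q[:,2]<.038)]; print('rim',cv2.minAreaRect((f[:,:2]*1000).astype(np.float32)))
print(whites())
pick(.4436,-.047)
E
```

```text
tray floor ((478.91387939453125, 343.47210693359375), (207.32736206054688, 234.5751953125), 29.53371810913086)
rim ((481.0904846191406, 340.3058166503906), (212.32781982421875, 221.61436462402344), 28.837495803833008)
[array([0.5517, 0.128 , 0.073 ])]
touch False
w 44.84235923775891 29.272361397743225 [ 0.44390176 -0.04705859  0.04958127]
mass g 172.72582213170742 tau [0.689 0.44 ] clock 34.0417
```

```bash
cat >> fit.py <<'E'
def place(x,y,floor):
    r.move_straight([x,y,.25],feed=.25) if False else r.move_pose([x,y,.2],ORI)
    t=r.move_straight([x,y,.049+floor+.0005],feed=.1,max_force=5); s=readout.state(); print('down',t,s['tcp_pos'])
    command_gripper(.75); r.move_straight([x,y,.2],feed=.2); print('clock',readout.state()['clock'])
def dslot(y): return toW(-.112,y)
def tslot(y): a=np.radians(28.7); return np.array([.481,.342])+y*np.array([-np.sin(a),np.cos(a)])
E
python3 - <<'E'
from fit import *
print(dslot(-.09))
place(*dslot(-.09),.012)
r.move_pose([.45,-.2,.3],ORI)
print(whites())
p=cap('top','t3')
pick(.547,-.005) if False else None
E
python3 -c "
import cv2;cv2.imwrite('pics/t3b.png',cv2.resize(cv2.imread('pics/t3.png')[90:300,130:480],None,fx=2,fy=2))"
```

```text
[ 0.46082403 -0.35569383]
down True [ 0.46071925 -0.35552999  0.06162697]
clock 37.75
[array([ 0.547 , -0.0059,  0.0731]), array([0.5519, 0.128 , 0.0734]), array([0.6872, 0.0445, 0.083 ])]
```

View pics/t3b.png

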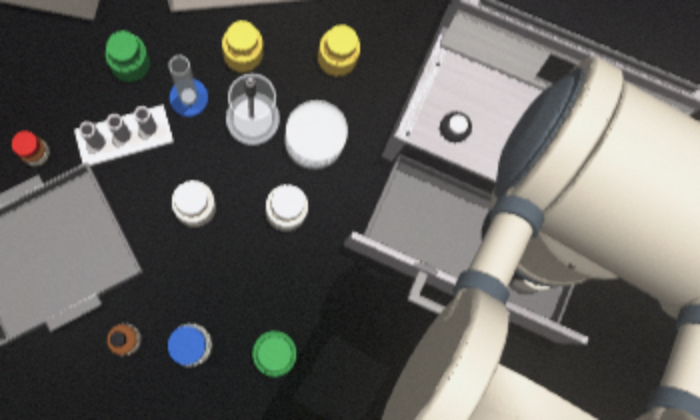

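Run:
```python
from fit import *
d=pick(.547,-.005)
g=d[2]/9.81e-3
if g>=132: place(*dslot(0),.012)
elif g<=108: place(*tslot(-.05),.004)
```

```text
touch False
w 44.39815701192164 29.53513115644455 [ 0.5474038  -0.00505696  0.04971035]
mass g 59.6524158818907 tau [0.297 0.176] clock 46.9167
down True [0.504822   0.29793899 0.05368182]
clock 50.725
```

Run:
```python
from fit import *
r.move_pose([.45,-.1,.3],ORI)
w=whites(); print(w)
b=[q for q in w if np.hypot(q[0]-.552,q[1]-.129)<.08][0]
d=pick(b[0],b[1]+.001)
g=d[2]/9.81e-3
if g>=132: place(*dslot(0),.012)
elif g<=108: place(*tslot(.05),.004)
```

```text
[array([0.5516, 0.128 , 0.0736]), array([ 0.398 , -0.281 ,  0.0842]), array([0.5043, 0.2956, 0.0746])]
touch False
w 44.88733394807005 29.616242051124573 [0.55203252 0.1290512  0.04968565]
mass g 92.83223257767293 tau [0.455 0.262] clock 60.7083
down True [0.4568269  0.38563078 0.05368708]
clock 64.4083
```

Run:
```python
from fit import *
r.move_pose([.47,-.16,.36],ORI)
p=cap('wrist','w5'); cap('top','t5'); cap('side','s5'); W=cloud(p); F=W.reshape(-1,3);F=F[~np.isnan(F[:,0])]; L=edges(F,YAW,O)
B=L[(L[:,2]>.082)&(L[:,2]<.09)&(L[:,0]<-.215)&(L[:,0]>-.26)&(abs(L[:,1])<.1)]
print('bar',np.percentile(B,[2,50,98],axis=0).round(4).tolist())
Q=L[(L[:,0]>-.18)&(L[:,0]<-.05)&(L[:,1]<-.03)&(L[:,1]>-.15)&(L[:,2]>.04)&(L[:,2]<.095)]; print('bottle',np.percentile(Q,[2,50,98],axis=0).round(4).tolist())
a=cv2.imread('pics/s5.png'); b=cv2.imread('pics/w5.png'); cv2.imwrite('pics/m5.png',cv2.resize(np.hstack([a,b]),(800,300)))
```

```text
bar [[-0.2337, -0.0636, 0.0832], [-0.2269, 0.004, 0.0862], [-0.2163, 0.0614, 0.0879]]
bottle [[-0.1416, -0.1099, 0.0422], [-0.116, -0.0796, 0.0779], [-0.0869, -0.0613, 0.0858]]
```

View pics/m5.png

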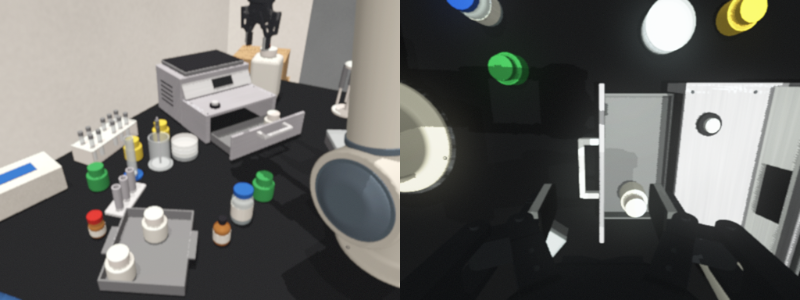

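Run:
```python
from fit import *
h=toW(-.2275,.0)
command_gripper(.36,60)
r.move_pose([*h,.2],ORI)
print(r.move_straight([*h,.060],feed=.12,max_force=8), readout.state()['tcp_pos'])
command_gripper(0,60); print(readout.state()['width']*85)
p=readout.state()['tcp_pos']; t=p[:2]+np.array([c_,s_])*.152
print(r.move_straight([*t,p[2]],feed=.06,max_force=15)); s=readout.state(); q=s['tcp_pos']; print('travel',np.hypot(*(q-p)[:2]),s['wrist_force'])
t=q[:2]+np.array([c_,s_])*.01
print(r.move_straight([*t,q[2]],feed=.03,max_force=22)); s=readout.state(); q=s['tcp_pos']; print('travel',np.hypot(*(q-p)[:2]),s['wrist_force'],s['clock'])
```

```text
False [ 0.39313908 -0.22619474  0.06052035]
10.911089653890091
True
travel 0.13930083303796184 [-3.45146956  0.6063933  11.49732021]
True
travel 0.1392227683182769 [-2.29092641  0.96618374 10.06958614] 71.7083
```

Run:
```python
from fit import *
command_gripper(.36)
q=readout.state()['tcp_pos']; r.move_straight([q[0],q[1],.25],feed=.2)
r.move_pose([.47,-.25,.32],ORI)
W=cloud(cap('wrist','w6')); F=W.reshape(-1,3);F=F[~np.isnan(F[:,0])]; L=edges(F,YAW,O)
B=L[(L[:,2]>.082)&(L[:,2]<.09)&(L[:,0]<-.07)&(L[:,0]>-.14)&(abs(L[:,1])<.05)]
print('bar',np.percentile(B,[2,50,98],axis=0).round(4).tolist())
D=L[(L[:,2]>.109)&(L[:,2]<.116)&(abs(L[:,1])<.1)&(L[:,0]<.05)]; print('deckface',np.percentile(D[:,0],[.2,1,3]))
H=L[(L[:,2]>.094)&(L[:,2]<.102)&(L[:,0]<-.03)&(abs(L[:,1])<.15)];print('front',np.percentile(H,[2,50,98],axis=0).round(4).tolist())
```

```text
bar [[-0.0942, -0.048, 0.0827], [-0.0889, 0.0027, 0.0863], [-0.0827, 0.0483, 0.088]]
deckface [-0.04244909 -0.04198429 -0.04061043]
front [[-0.0524, -0.133, 0.0947], [-0.0481, 0.0301, 0.0983], [-0.0428, 0.1455, 0.1001]]
```

View pics/w6.png

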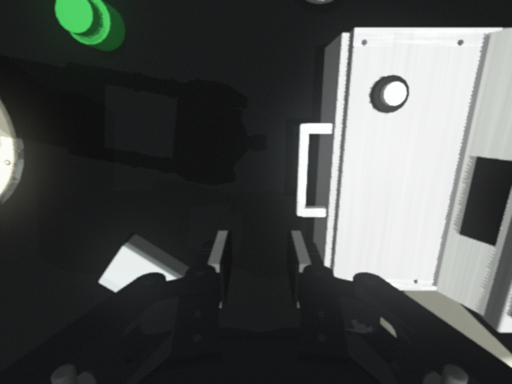

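Run:
```python
from fit import *
command_gripper(0)
a=toW(-.135,0); r.move_pose([*a,.2],ORI); r.move_straight([*a,.066],feed=.15)
b=toW(-.085,0); print(r.move_straight([*b,.066],feed=.03,max_force=28)); s=readout.state(); print(edges(s['tcp_pos'][None],YAW,O),s['wrist_force'])
r.move_straight([*a,.066],feed=.15); r.move_straight([*a,.25],feed=.25)
r.move_pose([.47,-.25,.32],ORI)
p=cap('wrist'); W=cloud(p); F=W.reshape(-1,3);F=F[~np.isnan(F[:,0])]; L=edges(F,YAW,O)
B=L[(L[:,2]>.082)&(L[:,2]<.09)&(L[:,0]<-.07)&(L[:,0]>-.14)&(abs(L[:,1])<.05)]
print('bar',np.percentile(B,[2,50,98],axis=0).round(4).tolist())
w=whites(); print(w,readout.state()['clock'])
```

```text
True
[[-0.10765603  0.00024041  0.06522209]] [-1.93531489  1.76076412  1.09160115]
bar [[-0.0942, -0.0479, 0.0833], [-0.0889, 0.0037, 0.0862], [-0.0827, 0.0484, 0.0879]]
[array([0.4922, 0.427 , 0.0741]), array([0.5041, 0.2959, 0.0742])] 78.4
```

Run:
```python
from fit import *
r.move_pose([.45,.25,.38],[180,0,28.7])
p=cap('wrist','w7'); W=cloud(p)
F=W.reshape(-1,3);F=F[~np.isnan(F[:,0])]
for d in models.trace(p,'bottle1'):
    q=W[d['mask']&~np.isnan(W[...,0])]; q=q[q[:,2]>.066]
    if len(q)>30: print(d['score'],np.round(d['location']),np.percentile(q,[2,50,98],axis=0).round(4).tolist())
a=cap('top','t7')
b=cv2.resize(cv2.imread('pics/t7.png')[100:300,60:327],(512,384)); cv2.imwrite('pics/m7.png',cv2.resize(np.hstack([b,cv2.imread('pics/w7.png')]),(800,300)))
```

```text
0.83 [255. 338.] [[0.3274, -0.0054, 0.0672], [0.344, 0.0155, 0.0723], [0.3616, 0.0345, 0.0741]]
0.62 [111. 249.] [[0.4842, 0.2772, 0.0747], [0.5047, 0.2975, 0.0765], [0.5248, 0.3177, 0.0781]]
0.6 [ 16. 478.] [[0.7707, 0.0405, 0.0668], [0.7854, 0.0587, 0.0724], [0.8044, 0.0815, 0.0744]]
```

View pics/m7.png

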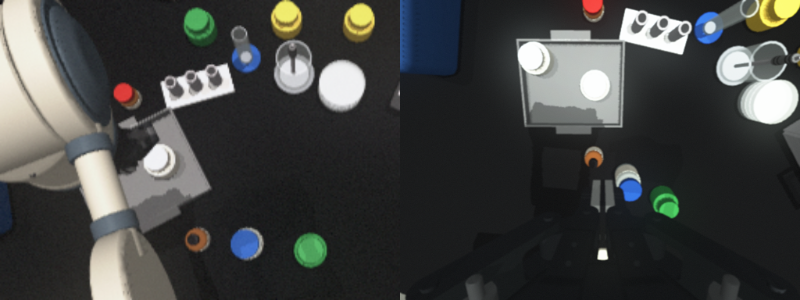

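Run:
```python
from fit import *
W=cloud(cap('wrist')); F=W.reshape(-1,3);F=F[~np.isnan(F[:,0])]
for c in [(.4922,.427),(.504,.2965)]:
    q=F[(np.hypot(F[:,0]-c[0],F[:,1]-c[1])<.02)&(F[:,2]>.068)]
    k=np.linalg.lstsq(np.c_[q[:,:2]-c,np.ones(len(q))],q[:,2],rcond=None)[0]; print(len(q),k.round(4),(np.percentile(F[(np.hypot(F[:,0]-c[0],F[:,1]-c[1])<.035)&(F[:,2]>.07)],[1,99],axis=0)).round(4).tolist())
```

```text
621 [-0.0025 -0.0016  0.0765] [[0.4716, 0.4058, 0.0712], [0.5136, 0.4492, 0.0784]]
561 [-0.0007  0.0046  0.0766] [[0.4834, 0.2761, 0.0745], [0.5256, 0.3184, 0.0785]]
```

Run:
```python
from fit import *
b=toW(.002,.0985); print(b)
command_gripper(0)
r.move_pose([*b,.25],ORI); r.move_straight([*b,.145],feed=.15)
print(r.move_straight([*b,.1255],feed=.03,max_force=15)); s=readout.state(); print(s['tcp_pos'],s['wrist_force'])
r.wait(.3); s=readout.state(); print(s['tcp_pos'],s['wrist_force'])
r.move_straight([*b,.27],feed=.2)
r.move_pose([.44,-.2,.36],ORI)
cap('wrist','w8'); p=cap('side','s8'); print(readout.state()['clock'], whites())
cv2.imwrite('pics/m8.png',cv2.resize(np.hstack([cv2.imread('pics/s8.png'),cv2.imread('pics/w8.png')]),(800,300)))
```

```text
[ 0.64251215 -0.23112387]
True
[ 0.64279869 -0.23124777  0.1279819 ] [-2.76323351  0.80872505 11.48509941]
[ 0.64279839 -0.23129251  0.12795387] [-3.31378654  2.3517723  12.07114647]
86.1833 [array([0.4923, 0.427 , 0.0738]), array([0.5041, 0.296 , 0.0741])]
```

View pics/m8.png

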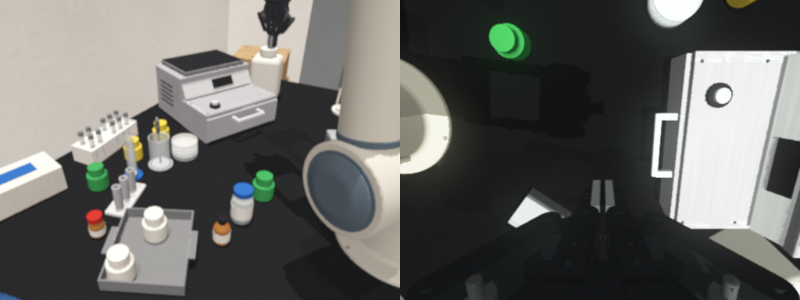

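The button went fully down (TCP at 128 mm with about 12 N). The pictures show the drawer shut, both light bottles in the tray and the sipper in the jar.

```bash
python3 -c "
from h import *
print(order.job_done())"
```

```text
the job is handed in; nothing more can be done
None
```

The job is handed in, with no verdict shown: the one sipper is in the jar sleeve up, the heavy bottle (about 173 g) is in the shut drawer, the two light ones (about 60 g and 93 g) are upright in the returns tray, and start was pressed last; one tray bottle was knocked aside during the run but stayed upright in the tray.

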